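# Set a gas-pressure regulator and lock it

### The arm

A 6-joint arm with a two-finger parallel gripper is mounted at the origin on the work surface. World frame = base frame: x ahead of the robot, y to its left, z up, the work surface at z = 0. Lengths are in m, angles in rad, forces in N, time in s.
With the tool pointing down it reaches from about 0.35 to 0.85 m from the base axis. Payload 8.1 kg.
Tool frame: the origin (TCP) lies on the centre line of the jaws, within the pads' length; the fingertips stand 11 mm ahead of it and the grasp point (between the pads) lies 8 mm behind it (tip_reach is the z of the fingertips in the tool frame, in m); z points along the fingers, y is the direction in which the jaws open and shut (so a half turn about z gives the same grasp; the last joint's range is limited). The gripper opens to 93 mm and grips with 3 to 60 N. Pads are 15 mm wide; open, the fingers measure 128 mm over their backs; the gripper's body (75 mm by 188 mm) begins 65 mm behind the grasp point.
Start: joints at [-1.374, 0.13, 1.488, -0, 1.523, -0.085], TCP at [0.167, -0.576, 0.23] pointing down, gripper open.
Joint ranges: [-2.96, 2.96], [-0.89, 2.26], [0.02, 2.5], [-1.34, 4.48], [0, 2.73], [-2.66, 2.66]. Speed limits (rad/s): [2.39, 2.39, 2.79, 3.14, 3.14, 3.14].

### API

Orientations are given as a rotation vector (axis times angle).
In Python, from plant import read_state, read_camera, camera_params, close_job, silhouettes, tip_of, tip_reach gives the robot as it stands.
- The arm moves only by the shell command python3 -m creep 'ROWS' [FORCE]. ROWS is JSON, a list of rows, each a list of 5 numbers: the shift along the tool's x, y, z in m, then the turn about the tool's z in rad, then the closure in counts, from 0 (fully open) to 255 (shut). In form: [[dx, dy, dz, twist, gripper], ...]. A call has 1 to 12 rows; each row shifts and turns the commanded pose from where the row before left it, along the tool's axes as they then stand; what a row does not reach is not made up. A row lasts 1/12 s, in which the tool goes at most 41.7 mm and 7.16 degrees, less where a joint would pass 70% of its speed; a pose out of reach is approached as far as the arm can. A call is refused whole if a number of a shift passes 0.0417 or a number of a turn 0.125, either way. A call with a gripper value outside its range is refused whole. The fingers move at their own pace and stop on an object; FORCE is the grip in N (left out, the last holds). Time passes only in rows, so rows that do not move let the fingers close. It gives the time, the measured TCP pose, the force and the opening at its end, in the units of the state.
- read_state(): the state, without advancing time (a new reading comes with each control period).
- read_camera(name): name is "scene" or "top"; returns the picture (400x640x3 uint8, red, green, blue); there is no depth.
- camera_params(name): a dict with "fov_y" (degrees; the focal length in pixels is half the picture's height over the tangent of half this angle, whatever the lens; pixels are square), "cx", "cy" (the principal point, pixels), "position" and "rotation" of the camera in the world. Camera axes: x right, y down, z forward; pixel columns grow to the right and rows downward; lengths in m; the calibration is good to about 2 mm. A picture is of the moment at which its call begins. camera_params takes no time and is no camera call.
- close_job(): hands the job in, once; it reports no verdict.
Trained networks look in the newest picture that a camera, given by its name, has taken for a name from the list of things; names that differ only in an ending like _2 or _b are one class to them, and where a whole thing is asked for, a point or a joint stands for the part that bears it (a point fixed in the world has none). Each returns a list of dicts, best first, with "confidence" (0 to 1); they miss things now and then, are a little off and sometimes report something else, mostly with a low value. They report only what shows in the picture. A call takes as long as a camera call.
- silhouettes(camera, query): "region" (400x640 bool, what is visible of it) and "pixel" ([column, row] in pixels, amid what is visible of it).
- tip_of(camera, query): "pixel" ([column, row] in pixels: a listed point, or the origin of a listed thing).
The state is a dict: "t": time; "q": joint angles; "dq": joint speeds; "joint_torque": joint torques, N m; "tool_pos": TCP position; "orientation": TCP orientation; "force": force on the tool from outside, world axes, zero at the start; "wrist_torque": the same for the moment, N m; "opening": finger opening in m.
Only numpy, scipy, OpenCV 4.12 (cv2) and the standard library are available. Lean on these libraries where they do the work, as an engineer would, in place of code of your own. Each camera call takes 0.05 s, during which the arm holds its last target.

### The job

On the gas-pressure console, turn the regulator's black knob clockwise until the gauge needle points at the set clip on the rim, without running it well past the clip. Then screw the steel lock ring below the knob down clockwise until it is firmly finger-tight (about 0.5 N m, not forced), with the needle still at the clip. Leave the gauge glass, the purge valve and everything else alone.

Things in the scene. Friction and masses are not known exactly. Their poses are not given: they have to be found in the camera images.
- console: white sheet-metal case, 170 (x) x 260 (y) x 60 mm, fixed to the bench; origin at the centre of its underside, its -x side is the front. Its flat top panel, 60 mm above the bench, carries the gauge and the regulator side by side (either may be the left one), 20 mm in front of the middle and 65 mm to either side, and a purge valve 55 mm behind the middle.
- knob_grip (a point): centre of the regulator's fluted black setting knob (34 mm across, 24 mm tall), on its vertical axis, 12 mm below its flat top, 56 mm above the console panel, with a gap of 6 mm to the lock ring below. It does not rise. It turns stiffly (0.1 N m), clockwise from above to raise the pressure, and stays where it is left. This point does not turn.
- setting_knob: the setting knob with its stem; origin on its axis, on the console panel; it turns about z.
- ring_grip (a point): centre of the knurled steel lock ring (56 mm across, 18 mm tall) below the knob, same axis, 27 mm above the panel, on a neck 42 mm across. Clockwise from above tightens. It starts slack and runs free (0.03 N m) for an unknown 0.2 to 1.5 rad, then nips (0.25 N m), and the torque climbs by 0.35 N m a rad. Let go, it springs back 0.15 rad and stays tight; it does not carry the knob round. This point does not turn.
- clamp_washer: washer hidden inside the neck, which the lock ring presses on to the knob's stem; it does not turn and moves by 2 to 3 mm; origin on the axis, 10 mm above the console panel. It clamps with 18 N at 0.38 N m of torque on the ring, which is finger-tight (some 0.5 rad after it nips); at 50 N (0.6 N m, some 1.0 rad after) it is crushed.
- gauge: round pressure gauge, 68 mm across and 6 mm tall, white dial facing up in a steel rim, fixed on the console panel; origin at the centre of its underside.
- needle_tip (a point): tip of the gauge's black needle, 22 mm from the gauge's centre. The needle turns clockwise (seen from above) 0.6 rad for each rad that the knob is turned clockwise.
- clip_point (a point): the spot on the dial, 22 mm from the gauge's centre, that the dark steel set clip on the rim points at, where the needle tip has to come. x points outwards along the dial's radius, y anticlockwise. At the start the needle is 0.5 to 1.4 rad short of it, anticlockwise.
- purge_valve (a joint): turn of the purge valve's small black wing handle (34 x 8 mm, its top 20 mm above the console panel), which has no ring: rad, 0 at the start; leave it alone.
- tube_rack: black rack of small tubes, 85 x 127 x 48 mm; origin at the centre of its underside; loose, leave it alone
- deep_well: deep-well plate, 85 x 127 x 41 mm; origin at the centre of its underside; loose, leave it alone
- leak_bottle: small white bottle, 28 mm across, 55 mm tall, on the console's panel; origin at the centre of its underside; loose, leave it alone
- cap_jar: small clear jar, 32 mm across, 30 mm tall, on the console's panel; origin at the centre of its underside; loose, leave it alone

How it is judged:
By the outcome, as a careful person would: the job done as asked, in the order asked, and still so for the second after the job is handed in, with the robot touching nothing.
It also fails if it takes over 72 s, if anything falls off the work surface, if the arm or the gripper's body presses on something with over 40 N, if the wrist force passes 120 N, or if a joint passes its speed limit or range.

## Working session

There is one attempt and no reset: what is moved stays moved. The work goes in short steps, Python scripts to look and compute and a shell command to move; the robot and the scene stay as the last step left them, time stands still between calls to the robot, and variables do not carry over. Pictures are saved under pics/ and viewed, and the job is handed in when it is done.

```bash
ls; mkdir -p pics
python3 - <<'E'
from plant import *
import cv2
print(read_state())
for c in("scene","top"):
    print(c,camera_params(c))
    cv2.imwrite(f"pics/{c}0.png",read_camera(c)[:,:,::-1])
print(tip_reach)
E
```

```text
pics
{'t': 0.0, 'q': array([-1.37442337e+00,  1.31153249e-01,  1.48929027e+00, -1.07839573e-06,
        1.52299959e+00, -8.53710637e-02]), 'dq': array([ 1.81816816e-03,  2.28348700e-03, -4.26754312e-04,  7.06290595e-04,
        2.38051742e-05,  4.84188909e-04]), 'joint_torque': array([-2.17404981e-03, -5.59844255e+01, -4.91764784e+01,  7.64400093e-02,
        3.51790572e-02, -1.57385034e-04]), 'tool_pos': array([ 0.16674758, -0.5757845 ,  0.22858613]), 'orientation': array([-3.10864258e+00, -4.40840829e-01,  1.62834878e-04]), 'force': array([ 0.02744463, -0.25759108, -0.05992131]), 'wrist_torque': array([ 0.00115   ,  0.02058065, -0.00357987]), 'opening': 0.0931604863577}
scene {'fov_y': 54.626845063686304, 'cx': 315.8926011620153, 'cy': 202.3414238353137, 'position': array([ 1.22477639, -0.08756373,  0.62998365]), 'rotation': array([-1.86975838, -1.45239493,  0.66028691])}
top {'fov_y': 44.04189828287021, 'cx': 324.7604420622823, 'cy': 197.764827730396, 'position': array([0.49714597, 0.04544307, 1.26939884]), 'rotation': array([-2.14617868,  2.20030083, -0.09635238])}
0.011
```

View pics/scene0.png

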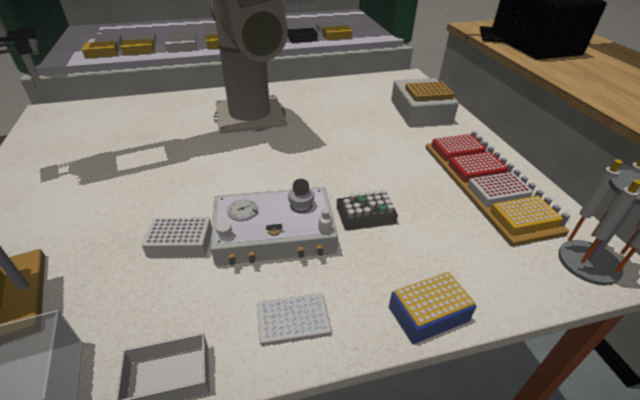

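View pics/top0.png

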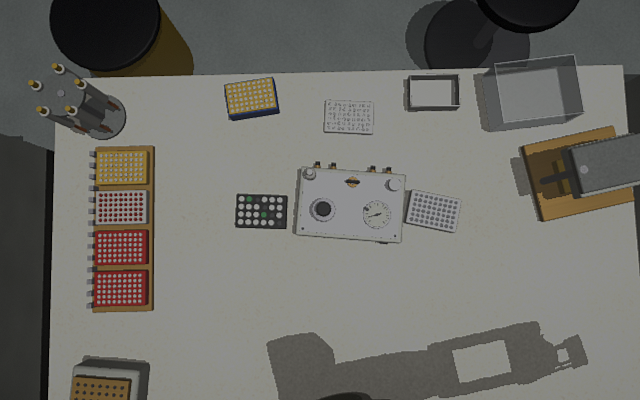

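The scene view shows the console at about (273,222), with the gauge at (242,210) and the regulator at (300,195). In the top view the regulator is at (322,209) and the gauge at (377,214). The rack is left of the regulator and the deep-well plate is right of the console.

```bash
cat > h.py <<'E'
from plant import *
import numpy as np, cv2
from scipy.spatial.transform import Rotation as R
def K(c):
    p=camera_params(c); f=200/np.tan(np.radians(p['fov_y'])/2); return p,f
def proj(c,X):
    p,f=K(c); v=R.from_rotvec(p['rotation']).as_matrix().T@(np.array(X)-p['position'])
    return np.array([p['cx']+f*v[0]/v[2],p['cy']+f*v[1]/v[2]])
def ray(c,px):
    p,f=K(c); d=R.from_rotvec(p['rotation']).as_matrix()@np.array([(px[0]-p['cx'])/f,(px[1]-p['cy'])/f,1])
    return p['position'],d/np.linalg.norm(d)
def onz(c,px,z):
    o,d=ray(c,px); return o+d*(z-o[2])/d[2]
def tri(a,b):
    (o1,d1),(o2,d2)=ray('scene',a),ray('top',b)
    s=np.linalg.lstsq(np.c_[d1,-d2],o2-o1,rcond=None)[0]
    x,y=o1+s[0]*d1,o2+s[1]*d2; return (x+y)/2,np.linalg.norm(x-y)
E
python3 - <<'E'
from h import *
np.set_printoptions(precision=4,suppress=True)
Z=dict(console=0,knob_grip=.116,ring_grip=.087,setting_knob=.06,gauge=.06,needle_tip=.065,clip_point=.065,purge_valve=.08,leak_bottle=.06,cap_jar=.06,tube_rack=0,deep_well=0)
for c in("scene","top"): read_camera(c)
for n,z in Z.items():
    P={}
    for c in("scene","top"):
        r=tip_of(c,n)
        if r: P[c]=r[0]['pixel']; print(n,c,np.array(P[c]),round(r[0]['confidence'],2),onz(c,P[c],z))
    if len(P)==2: print('   tri',*tri(P['scene'],P['top']))
for c,(x0,x1,y0,y1) in dict(top=(285,475,155,250),scene=(140,400,160,270)).items():
    im=read_camera(c)[y0:y1,x0:x1,::-1]; cv2.imwrite(f"pics/{c}z.png",cv2.resize(im,None,fx=3 if c=='scene' else 4,fy=3 if c=='scene' else 4,interpolation=cv2.INTER_CUBIC))
E
```

```text
console scene [273.6 234.4] 0.66 [ 0.5947 -0.0166  0.    ]
console top [349.5 208.6] 0.65 [ 0.5838 -0.0155  0.    ]
   tri [ 0.5845 -0.0157 -0.0101] 0.0005672046889226794
knob_grip scene [298.9 185.5] 0.66 [0.577  0.0488 0.116 ]
knob_grip top [325.1 212.8] 0.75 [0.5675 0.0473 0.116 ]
   tri [0.5682 0.0489 0.1092] 0.0033115756508606095
ring_grip scene [299.2 193.9] 0.63 [0.5703 0.0504 0.087 ]
ring_grip top [322.7 210. ] 0.72 [0.5761 0.0529 0.087 ]
   tri [0.5755 0.0512 0.0911] 0.0035557921731563307
setting_knob scene [302.  207.7] 0.59 [0.587  0.0526 0.06  ]
setting_knob top [326.  212.3] 0.53 [0.5721 0.0452 0.06  ]
   tri [0.5738 0.0502 0.0491] 0.010333705197171366
gauge scene [240.  212.8] 0.75 [ 0.5708 -0.0834  0.06  ]
gauge top [374.7 216.7] 0.59 [ 0.5583 -0.0737  0.06  ]
   tri [ 0.5585 -0.0791  0.0485] 0.008568667829561404
needle_tip top [309.2 175. ] 0.74 [0.6645 0.0841 0.065 ]
clip_point scene [299.4 185.5] 0.42 [0.513  0.0635 0.065 ]Traceback (most recent call last):
  File "<stdin>", line 8, in <module>
ValueError: it knows: cap_jar, clamp_washer, clip_point, console, deep_well, gauge, knob_grip, leak_bottle, needle_tip, ring_grip, setting_knob, tube_rack
```

Run:
```python
from h import *
np.set_printoptions(precision=4,suppress=True)
ims={c:read_camera(c) for c in("scene","top")}
for n in ["console","gauge","setting_knob","ring_grip","leak_bottle","cap_jar"]:
    for c in("scene","top"):
        for r in silhouettes(c,n)[:1]:
            m=r['region'].astype(np.uint8); ys,xs=np.nonzero(m)
            print(n,c,round(r['confidence'],2),'bbox',xs.min(),xs.max(),ys.min(),ys.max(),'cen',xs.mean(),ys.mean(),'minrect',cv2.minAreaRect(np.c_[xs,ys].astype(np.float32)))
for c,(x0,x1,y0,y1) in dict(top=(285,475,155,250),scene=(140,400,160,270)).items():
    k=3 if c=='scene' else 4
    cv2.imwrite(f"pics/{c}z.png",cv2.resize(ims[c][y0:y1,x0:x1,::-1],None,fx=k,fy=k,interpolation=cv2.INTER_CUBIC))
```

```text
console scene 0.77 bbox 210 338 187 265 cen 271.39039665970773 229.26662690128242 minrect ((272.1584167480469, 225.08416748046875), (69.85160827636719, 128.65830993652344), 84.2894058227539)
console top 0.69 bbox 295 405 162 244 cen 350.0040714062011 203.73989978077043 minrect ((350.9664001464844, 202.38302612304688), (107.37713623046875, 77.317138671875), 5.013113975524902)
gauge scene 0.95 bbox 227 257 200 220 cen 241.591796875 210.251953125 minrect ((242.0, 210.0), (30.0, 20.0), 0.0)
gauge top 0.88 bbox 363 390 201 226 cen 376.1159169550173 213.65397923875432 minrect ((376.5, 213.5), (27.0, 25.0), 0.0)
setting_knob scene 0.49 bbox 292 308 179 195 cen 300.0970464135021 187.0295358649789 minrect ((300.0, 187.0), (16.0, 16.0), 90.0)
setting_knob top 0.66 bbox 316 330 201 215 cen 323.09444444444443 208.0388888888889 minrect ((323.0, 208.0), (14.0, 14.0), 90.0)
ring_grip scene 0.89 bbox 288 313 179 212 cen 300.3779411764706 196.44264705882352 minrect ((300.5, 195.5), (33.0, 25.0), 90.0)
ring_grip top 0.7 bbox 312 334 198 220 cen 323.07142857142856 209.18433179723502 minrect ((323.0, 209.0), (22.0, 22.0), 90.0)
leak_bottle scene 0.52 bbox 317 332 208 233 cen 324.22641509433964 221.74213836477986 minrect ((324.5, 220.5), (25.0, 15.0), 90.0)
leak_bottle top 0.62 bbox 304 315 168 179 cen 309.546218487395 173.47899159663865 minrect ((309.5, 173.5), (11.0, 11.0), 90.0)
cap_jar scene 0.64 bbox 216 231 221 241 cen 223.4280442804428 230.8228782287823 minrect ((223.5, 231.0), (20.0, 15.0), 90.0)
cap_jar top 0.48 bbox 387 400 178 191 cen 393.4256756756757 184.3783783783784 minrect ((393.5, 184.5), (13.0, 13.0), 90.0)
```

```bash
sleep 1; python3 -c "print(1)"
```

```text
1
```

View pics/topz.png

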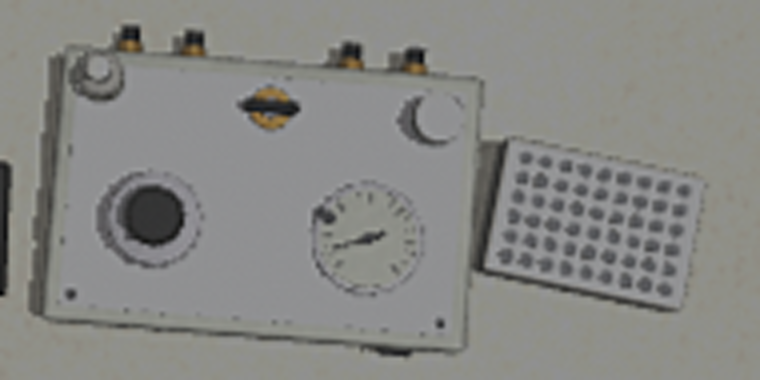

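View pics/scenez.png

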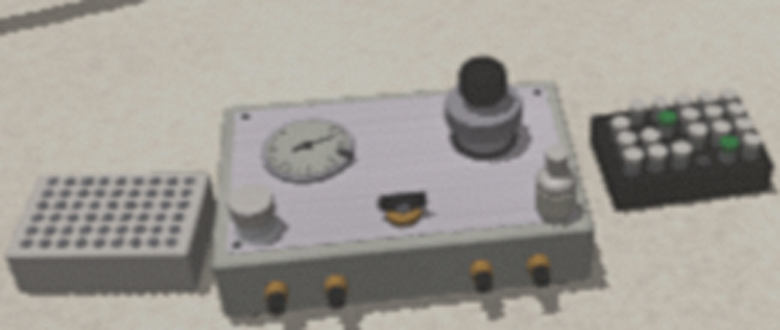

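Run:
```python
from h import *
np.set_printoptions(precision=4,suppress=True)
print('knob top', onz('top',(323.1,208.1),.128),'ring',onz('top',(323.0,209.1),.094))
print('gauge', onz('top',(376.5,213.7),.066), onz('scene',(241.8,209.8),.066))
print('knob scene',onz('scene',(300,187),.116))
print('bottle',onz('top',(309.5,173.5),.1),'jar',onz('top',(393.5,184.5),.08))
# zoom px -> native: (x/4 + x0 - .375)
f=lambda x,y:(x/4+285-.375,y/4+155-.375)
for n,z in dict(c00=(66,46),c10=(482,78),c11=(462,350),c01=(46,316)).items(): print(n,onz('top',f(*z),.06))
g=onz('top',f(368,239),.066)
for n,z in dict(tip=(332,247),clip=(324,214)).items():
    d=onz('top',f(*z),.066)-g; print(n,d,np.hypot(*d[:2]),np.degrees(np.arctan2(d[1],d[0])))
im=read_camera('top'); x=im[195:235,355:400,::-1]; cv2.imwrite('pics/g1.png',cv2.resize(x,None,fx=14,fy=14,interpolation=cv2.INTER_CUBIC))
im=read_camera('scene'); x=im[193:228,220:265,::-1]; cv2.imwrite('pics/gs1.png',cv2.resize(x,None,fx=14,fy=14,interpolation=cv2.INTER_CUBIC))
```

```text
knob top [0.5777 0.0516 0.128 ] ring [0.5778 0.0521 0.094 ]
gauge [ 0.5652 -0.0777  0.066 ] [ 0.5688 -0.0786  0.066 ]
knob scene [0.5827 0.0499 0.116 ]
bottle [0.6632 0.0822 0.1   ] jar [ 0.6341 -0.1198  0.08  ]
c00 [0.6878 0.1037 0.06  ]
c10 [ 0.6614 -0.1522  0.06  ]
c11 [ 0.4949 -0.1334  0.06  ]
c01 [0.5218 0.1193 0.06  ]
tip [-0.0043  0.0221  0.    ] 0.02248286777608324 101.09228323624302
clip [0.0159 0.0263 0.    ] 0.03072409730714055 58.79807625335709
```

View pics/g1.png

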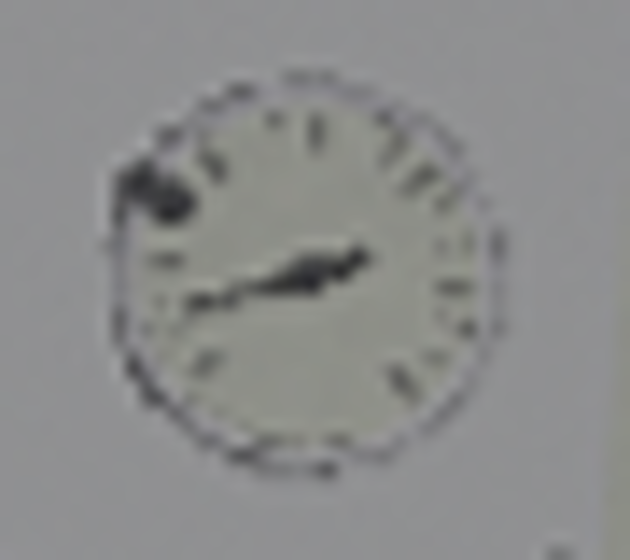

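View pics/gs1.png

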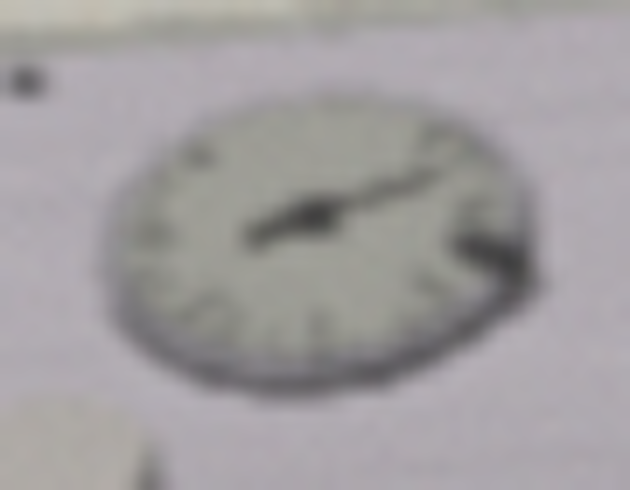

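Top zoom: hub at about (309,276), needle tip (190,303), clip pointer (182,207). Next I rectify both views onto the dial plane to measure the angle.

```bash
cat >> h.py <<'E'
G=np.array([.5665,-.0780])
def rect(c,im,z=.065,cen=G,S=500,w=.08):
    # output: up=+x, left=+y (as seen from above)
    q=np.array([[0,0],[S,0],[S,S],[0,S]],np.float32)
    W=[(cen[0]+w/2-v/S*w,cen[1]+w/2-u/S*w,z) for u,v in q]
    src=np.array([proj(c,p) for p in W],np.float32)
    H=cv2.getPerspectiveTransform(src,q)
    return cv2.warpPerspective(im[:,:,::-1].copy(),H,(S,S),flags=cv2.INTER_CUBIC)
def dial(name,cams=('top','scene')):
    o=[rect(c,read_camera(c)) for c in cams]
    o=[cv2.resize(x,(400,400)) for x in o]
    cv2.imwrite(f'pics/{name}.png',np.hstack(o))
E
python3 -c "
from h import *
dial('d0')"
```

```text
(no output)
```

View pics/d0.png

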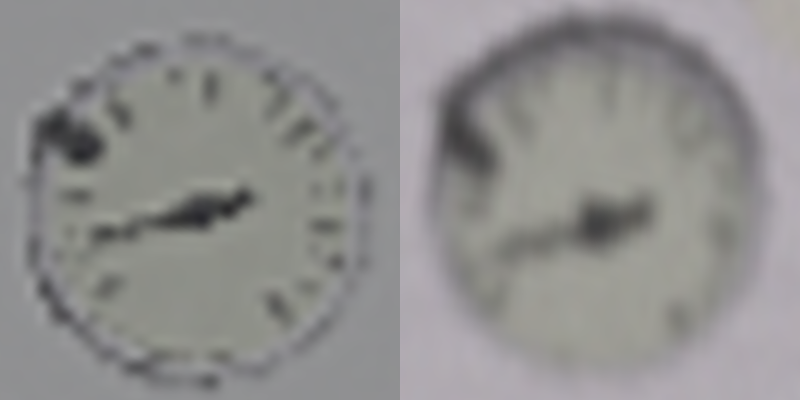

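The needle is about 44° (0.77 rad) short of the clip, so the knob needs about 1.28 rad. The regulator axis is near (0.579, 0.0513), and its 130 mm spacing to the gauge checks out. First I translate at the current height.

```bash
python3 -m creep '[[0.0285,-0.0244,0,0,0],[0.0285,-0.0244,0,0,0],[0.0285,-0.0244,0,0,0],[0.0285,-0.0244,0,0,0],[0.0285,-0.0244,0,0,0],[0.0285,-0.0244,0,0,0],[0.0285,-0.0244,0,0,0],[0.0285,-0.0244,0,0,0],[0.0285,-0.0244,0,0,0],[0.0285,-0.0244,0,0,0]]' 20
python3 -m creep '[[0.0285,-0.0244,0,0,0],[0.0285,-0.0244,0,0,0],[0.0285,-0.0244,0,0,0],[0.0285,-0.0244,0,0,0],[0.0285,-0.0244,0,0,0],[0.0285,-0.0244,0,0,0],[0.0285,-0.0244,0,0,0],[0.0285,-0.0244,0,0,0],[0.0285,-0.0244,0,0,0],[0.0285,-0.0244,0,0,0]]'
python3 -m creep '[[0,0,0,-0.125,0],[0,0,0,-0.125,0],[0,0,0,-0.125,0],[0,0,0,-0.125,0],[0,0,0,-0.125,0],[0,0,0,-0.125,0],[0,0,0,-0.125,0],[0,0,0,-0.125,0],[0,0,0,-0.125,0]]'
python3 -m creep '[[0,0,0,-0.125,0],[0,0,0,-0.125,0],[0,0,0,-0.125,0],[0,0,0,-0.125,0],[0,0,0,-0.125,0],[0,0,0,-0.125,0],[0,0,0,-0.125,0],[0,0,0,-0.125,0],[0,0,0,-0.125,0],[0,0,0,0,0]]'
cat >> h.py <<'E'
def st(target=None):
    np.set_printoptions(precision=4,suppress=True)
    s=read_state(); M=R.from_rotvec(s['orientation']).as_matrix()
    print('t',round(s['t'],2),'q',s['q'],'p',s['tool_pos'],'F',s['force'],'T',s['wrist_torque'],'open',round(s['opening'],4),'yaw',round(np.arctan2(M[1,0],M[0,0]),4),'tilt',M[:2,2])
    if target is not None: print('to go, tool axes',M.T@(np.array(target)-s['tool_pos']))
E
python3 -c "
from h import *
st([.579,.0513,.112])
dial('d1')
cv2.imwrite('pics/s1.png',read_camera('scene')[:,:,::-1])"
```

```text
t: 2.63
tool_pos: [0.3735, -0.2611, 0.2299]
orientation: [3.11, 0.441, 0.001]
force: [0.7, -1.0, -0.7]
opening: 0.0927
t: 3.47
tool_pos: [0.5795, 0.0528, 0.2297]
orientation: [3.11, 0.442, 0.001]
force: [0.4, -1.3, 0.1]
opening: 0.0931
t: 4.22
tool_pos: [0.5787, 0.051, 0.2297]
orientation: [2.39, 2.039, 0.0]
force: [-0.5, 0.1, -0.5]
opening: 0.0932
t: 5.05
tool_pos: [0.5787, 0.0509, 0.2297]
orientation: [0.934, 3.0, -0.0]
force: [-0.0, -0.1, 0.5]
opening: 0.0933
t 5.05 q [-0.0005  0.079   1.5431 -0.      1.5194 -0.9677] p [0.5787 0.0509 0.2297] F [-0.0268 -0.0911  0.5275] T [ 0.0515 -0.1948 -0.051 ] open 0.0933 yaw 2.538 tilt [ 0. -0.]
to go, tool axes [-0.      0.0005  0.1177]
```

View pics/s1.png

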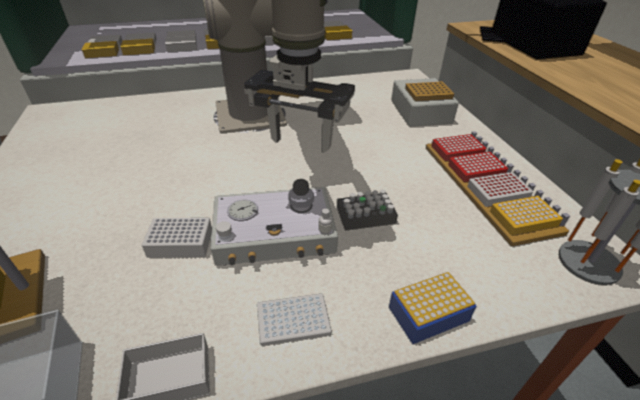

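View pics/d1.png

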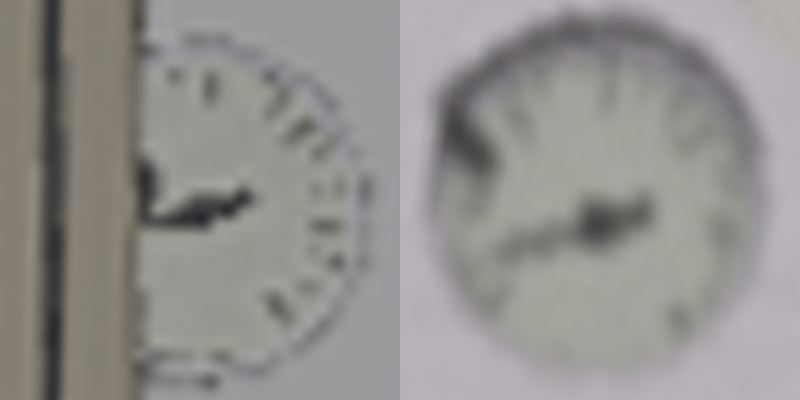

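The scene view shows the gripper open above the regulator, jaws astride the knob at (300,187). The dial stays visible in the scene camera. I lower it over the knob, fingertips at about z 0.102.

```bash
python3 -m creep '[[0,0,0.0146,0,0],[0,0,0.0146,0,0],[0,0,0.0146,0,0],[0,0,0.0146,0,0],[0,0,0.0146,0,0],[0,0,0.0146,0,0],[0,0,0.0146,0,0],[0,0,0.0146,0,0],[0,0,0,0,0]]'
python3 - <<'E'
from h import *
st([.579,.0513,.113])
o=[]
for c,(x0,x1,y0,y1) in dict(scene=(240,360,100,250),top=(270,390,130,280)).items():
    o.append(cv2.resize(read_camera(c)[y0:y1,x0:x1,::-1],(400,500),interpolation=cv2.INTER_CUBIC))
cv2.imwrite('pics/a1.png',np.hstack(o))
E
```

```text
t: 5.95
tool_pos: [0.5764, 0.0509, 0.1093]
orientation: [-0.947, -2.99, 0.002]
force: [-1.3, 0.6, -0.6]
opening: 0.0931
t 5.95 q [-0.0005  0.1665  1.673   0.      1.3073 -0.9582] p [0.5764 0.0509 0.1093] F [-1.3419  0.5537 -0.6158] T [-0.003  -0.1202  0.0122] open 0.0931 yaw 2.5285 tilt [-0.0053  0.    ]
to go, tool axes [-0.0019  0.0018 -0.0037]
```

View pics/a1.png

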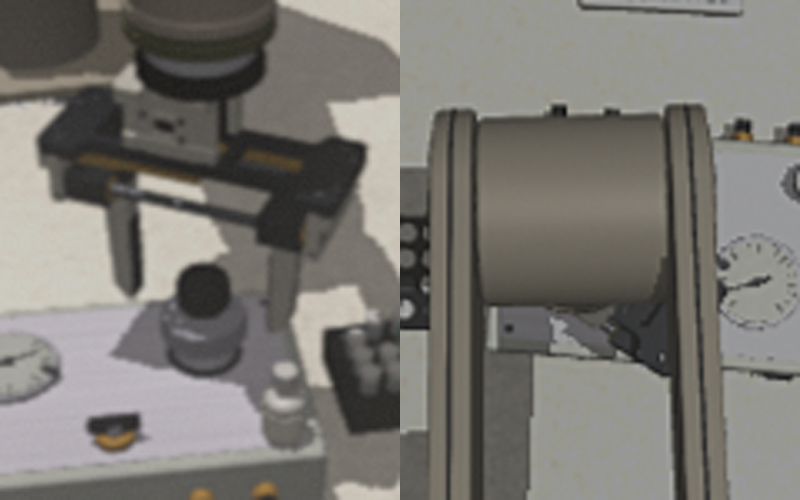

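```bash
python3 -m creep '[[0,0,0,0,0],[0,0,0,0,0]]'
python3 - <<'E'
from h import *
st([.579,.0513,.113])
s=read_state(); M=R.from_rotvec(s['orientation']).as_matrix()
for k in(-1,1):
    P=s['tool_pos']+M@[0,k*.0466,.011]; u=proj('scene',P); print(P,u,(u-[240,100])*[400/120,500/150])
E
```

```text
t: 6.22
tool_pos: [0.5796, 0.0509, 0.1144]
orientation: [0.944, 2.994, 0.001]
force: [0.2, -0.6, 0.2]
opening: 0.0927
t 6.22 q [-0.0005  0.1625  1.6678  0.      1.3091 -0.9607] p [0.5796 0.0509 0.1144] F [ 0.2181 -0.6367  0.2152] T [ 0.0155 -0.0759 -0.0112] open 0.0927 yaw 2.531 tilt [0.0022 0.    ]
to go, tool axes [ 0.0007 -0.0001  0.0013]
[0.5529 0.0128 0.1033] [280.6824 185.9378] [135.608  286.4592]
[0.6064 0.0891 0.1034] [320.3652 195.5335] [267.884  318.4451]
```

The jaws project where the picture shows them: left tip at (136,286) and right tip at about (268,318) in the crop. They straddle the knob, so I close gently.

```bash
python3 -m creep '[[0,0,0.0013,0,120],[0,0,0,0,130],[0,0,0,0,140],[0,0,0,0,150],[0,0,0,0,150],[0,0,0,0,150]]' 15
python3 -c "
from h import *
st([.579,.0513,.113])"
```

```text
t: 6.72
tool_pos: [0.5787, 0.0509, 0.1116]
orientation: [-0.943, -2.997, -0.0]
force: [0.0, 0.4, 0.5]
opening: 0.0576
t 6.72 q [-0.0005  0.165   1.6704  0.      1.3063 -0.9614] p [0.5787 0.0509 0.1116] F [0.0108 0.4021 0.5462] T [ 0.0391 -0.1994  0.0334] open 0.0576 yaw 2.5317 tilt [-0.  0.]
to go, tool axes [-0.0001  0.0005 -0.0014]
```

```bash
python3 -m creep '[[0,0,0,0,165],[0,0,0,0,175],[0,0,0,0,190],[0,0,0,0,200],[0,0,0,0,255],[0,0,0,0,255],[0,0,0,0,255],[0,0,0,0,255]]' 20
python3 -c "
from h import *
st([.579,.0513,.113])"
```

```text
t: 7.38
tool_pos: [0.5782, 0.0502, 0.1116]
orientation: [-0.943, -2.996, 0.002]
force: [-3.6, -3.0, 2.5]
opening: 0.0331
t 7.38 q [-0.0011  0.1648  1.6706 -0.0011  1.3074 -0.9615] p [0.5782 0.0502 0.1116] F [-3.6427 -2.9942  2.5456] T [-0.496   0.3416  0.0085] open 0.0331 yaw 2.5315 tilt [-0.0012 -0.0011]
to go, tool axes [-0.      0.0014 -0.0014]
```

Gripped at 33 mm, with a small side load along -y. I ease 1 mm that way and turn 0.9 rad.

```bash
python3 -m creep '[[0,-0.0010,0,0,255],[0,0,0,0.08,255],[0,0,0,0.08,255],[0,0,0,0.08,255],[0,0,0,0.08,255],[0,0,0,0.08,255],[0,0,0,0.08,255],[0,0,0,0.08,255],[0,0,0,0.08,255],[0,0,0,0.08,255],[0,0,0,0.08,255],[0,0,0,0.08,255]]'
python3 -m creep '[[0,0,0,0,255],[0,0,0,0,255]]'
python3 -c "
from h import *
st([.579,.0513,.113]);dial('d2')"
```

```text
t: 8.38
tool_pos: [0.5782, 0.0501, 0.1116]
orientation: [2.134, 2.305, 0.0]
force: [-0.4, -0.8, 0.8]
opening: 0.0331
t: 8.55
tool_pos: [0.5782, 0.0501, 0.1116]
orientation: [2.127, 2.312, 0.0]
force: [-0.8, -1.3, 0.0]
opening: 0.0333
t 8.55 q [-0.002   0.1633  1.6722 -0.      1.3058 -0.0853] p [0.5782 0.0501 0.1116] F [-0.7889 -1.3216  0.0251] T [-0.2031 -0.1332 -0.0757] open 0.0333 yaw 1.6542 tilt [ 0.0002 -0.    ]
to go, tool axes [ 0.0012  0.0009 -0.0014]
```

View pics/d2.png

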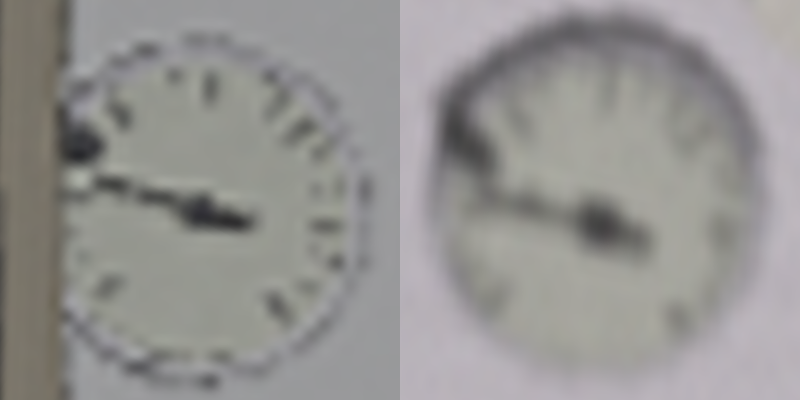

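Needle moved about 30° to (95,180), as expected. Next I compute the clip and needle angles numerically.

```bash
cat >> h.py <<'E'
def ang(im,c,z=.065,dbg=None):
    """im RGB; returns deg above 'left' (+y) clockwise for clip and needle"""
    g=cv2.cvtColor(rect(c,im,z),cv2.COLOR_BGR2GRAY).astype(float)
    S=500; yy,xx=np.mgrid[:S,:S]
    cx,cy=CEN[c]; r=np.hypot(xx-cx,yy-cy)*.08/S; th=np.degrees(np.arctan2(-(yy-cy),-(xx-cx)))
    med=np.median(g[(r<.028)]); w=np.clip(med-25-g,0,None)
    out={}
    sel=(r>.0215)&(r<.036)&(th>5)&(th<60)&(g<med-60)
    if sel.any(): out['clip']=(np.average(th[sel],weights=w[sel]),np.average(r[sel],weights=w[sel]))
    for a,b in((.008,.014),(.010,.018),(.014,.020)):
        sel=(r>a)&(r<b)&(th>-35)&(th<55)
        out[f'n{a}']=np.average(th[sel],weights=w[sel])
    # tail
    sel=(r>.006)&(r<.012); t2=(th+180+180)%360-180; sel&=(abs(t2)<45)
    out['tail']=np.average(t2[sel],weights=w[sel])
    return out
CEN=dict(top=(251,262),scene=(251,278))
E
python3 - <<'E'
from h import *
for c in('top','scene'):
    im=cv2.imread(f'pics/{c}0.png')[:,:,::-1]
    print(c,ang(im,c))
    print(c,ang(read_camera(c),c))
E
```

```text
top {'clip': (np.float64(28.320500288637923), np.float64(0.029607152566456026)), 'n0.008': np.float64(-15.591696918742677), 'n0.01': np.float64(-15.82066743056167), 'n0.014': np.float64(-15.690939497927927), 'tail': np.float64(-11.391239174317073)}
top {'clip': (np.float64(28.12507359882927), np.float64(0.028587495506367473)), 'n0.008': np.float64(14.708969597093853), 'n0.01': np.float64(14.970605330839152), 'n0.014': np.float64(15.687079525039676), 'tail': np.float64(19.369530846133024)}
scene {'clip': (np.float64(30.271493508475267), np.float64(0.03144179313547956)), 'n0.008': np.float64(-17.454905504726284), 'n0.01': np.float64(-17.007920188220947), 'n0.014': np.float64(-16.392916971480098), 'tail': np.float64(-11.808575708180232)}
scene {'clip': (np.float64(30.17023767574311), np.float64(0.031399580124190675)), 'n0.008': np.float64(10.975806784785105), 'n0.01': np.float64(12.110718657177307), 'n0.014': np.float64(12.496496527692074), 'tail': np.float64(25.518844816482513)}
```

```bash
sed -i "s/^CEN=.*/CEN=dict(top=(251,264.5),scene=(251,280))/" h.py
python3 -m creep '[[0,0,0,0.09,255],[0,0,0,0.09,255],[0,0,0,0.09,255],[0,0,0,0.07,255],[0,0,0,0,255],[0,0,0,0,255],[0,0,0,0,255]]'
python3 -c "
from h import *
st([.579,.0513,.113]);dial('d3')
for c in('top','scene'): print(ang(read_camera(c),c))"
```

```text
t: 9.33
tool_pos: [0.5782, 0.05, 0.1116]
orientation: [2.487, 1.919, 0.0]
force: [0.7, -1.6, 0.6]
opening: 0.0336
t 9.33 q [-0.0019  0.1634  1.6721 -0.0001  1.3059  0.2542] p [0.5782 0.05   0.1116] F [ 0.6506 -1.5895  0.5572] T [-0.3576 -0.2651 -0.0769] open 0.0336 yaw 1.3147 tilt [ 0.0002 -0.0001]
to go, tool axes [ 0.0014  0.0004 -0.0014]
{'clip': (np.float64(29.087589182872026), np.float64(0.02850005076460886)), 'n0.008': np.float64(28.3231952156279), 'n0.01': np.float64(28.03490672249109), 'n0.014': np.float64(27.339149440142887), 'tail': np.float64(25.83884342953292)}
{'clip': (np.float64(30.61382575618732), np.float64(0.03133282039784711)), 'n0.008': np.float64(25.889023208304664), 'n0.01': np.float64(25.44569508957637), 'n0.014': np.float64(25.638546711890722), 'tail': np.float64(30.255410327374875)}
```

View pics/d3.png

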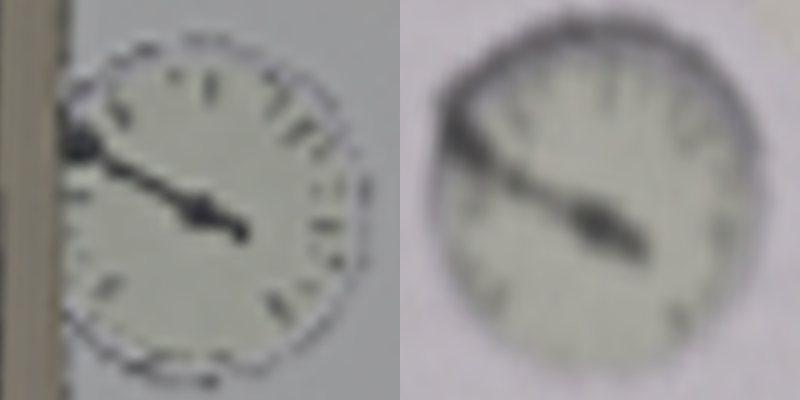

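The needle now nearly lines up with the clip: top view reads about 28° vs 29°, scene 26° vs 30°. I add a small 0.04 rad, release, and back off for an unobstructed look.

```bash
python3 -m creep '[[0,0,0,0.04,255],[0,0,0,0,255],[0,0,0,0,255],[0,0,0,0,150],[0,0,0,0,80],[0,0,0,0,0],[0,0,0,0,0],[0,0,0,0,0],[0,0,0,0,0],[0,0,0,0,0]]'
python3 -m creep '[[0,0,-0.012,0,0],[0,0,-0.02,0,0],[0,0,-0.02,0,0],[0,0,-0.02,0,0],[0,0,0,-0.12,0],[0,0,0,-0.12,0],[0,0,0,-0.12,0],[0,0,0,-0.12,0],[0,0,0,-0.12,0],[0,0,0,-0.12,0],[0,0,0,-0.12,0],[0,0,0,-0.12,0]]'
python3 -m creep '[[0,0,0,-0.12,0],[0,0,0,-0.12,0],[0,0,0,-0.12,0],[0,0,0,-0.12,0],[0,0,0,0,0],[0,0,0,0,0]]'
python3 -c "
from h import *
st([.579,.0513,.113]);dial('d4')
for c in('top','scene'): print(ang(read_camera(c),c))
o=[]
for c,(x0,x1,y0,y1) in dict(scene=(240,360,100,250),top=(270,390,130,280)).items():
    o.append(cv2.resize(read_camera(c)[y0:y1,x0:x1,::-1],(400,500),interpolation=cv2.INTER_CUBIC))
cv2.imwrite('pics/a2.png',np.hstack(o))
"
```

```text
t: 10.37
tool_pos: [0.5781, 0.0502, 0.1116]
orientation: [-2.527, -1.866, -0.0]
force: [-0.3, 0.4, -0.7]
opening: 0.074
t: 11.37
tool_pos: [0.5783, 0.0501, 0.1847]
orientation: [1.372, 2.826, 0.001]
force: [0.5, 0.4, 0.5]
opening: 0.0929
t: 11.87
tool_pos: [0.5783, 0.0501, 0.1844]
orientation: [0.676, 3.067, 0.0]
force: [-0.5, 1.3, -0.2]
opening: 0.0932
t 11.87 q [-0.0019  0.1021  1.6017  0.0001  1.437  -1.1391] p [0.5783 0.0501 0.1844] F [-0.4817  1.3377 -0.1662] T [ 0.0116 -0.2088 -0.0838] open 0.0932 yaw 2.708 tilt [0.0008 0.0001]
to go, tool axes [-0.0001  0.0013  0.0714]
{'clip': (np.float64(42.169115277620826), np.float64(0.02833231901929449)), 'n0.008': np.float64(28.37134533574284), 'n0.01': np.float64(24.835646343646598), 'n0.014': np.float64(25.541081907291417), 'tail': np.float64(29.09400248694819)}
{'clip': (np.float64(30.485007640866613), np.float64(0.03126057619527587)), 'n0.008': np.float64(25.754568495230828), 'n0.01': np.float64(25.738781460810745), 'n0.014': np.float64(25.898062838430597), 'tail': np.float64(30.29168883543143)}
```

View pics/d4.png

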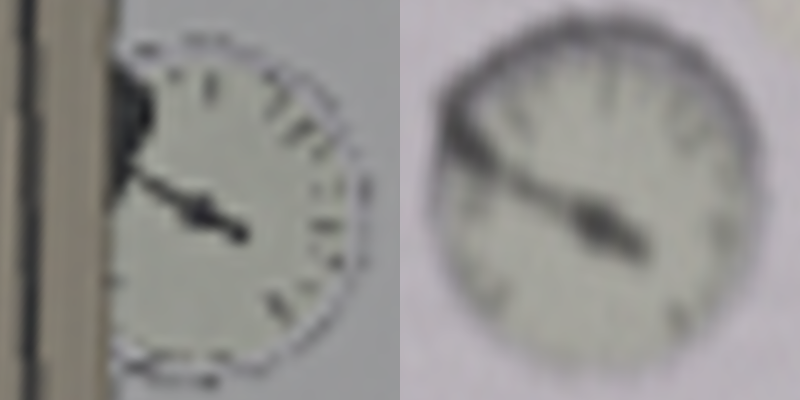

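View pics/a2.png

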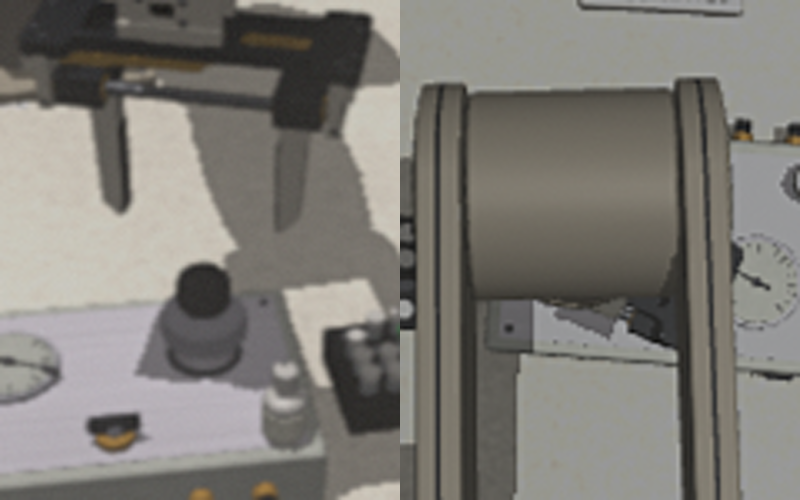

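The arm hides the clip from the top camera, so I step 80 mm to +y for a clear look.

```bash
python3 -m creep '[[0.011,0.024,0,0,0],[0.011,0.024,0,0,0],[0.011,0.024,0,0,0],[0,0,0,0,0],[0,0,0,0,0],[0,0,0,0,0]]'
python3 -c "
from h import *
st([.579,.0513,.113])
ims={c:read_camera(c) for c in('top','scene')}
for c in ims: print(ang(ims[c],c))
o=[rect('top',ims['top']),rect('top',cv2.imread('pics/top0.png')[:,:,::-1])]
cv2.imwrite('pics/d5.png',np.hstack([cv2.resize(x,(400,400)) for x in o]))
cv2.imwrite('pics/topraw5.png',ims['top'][:,:,::-1])
print([ (r['pixel'],r['confidence']) for r in tip_of('top','needle_tip')[:2]],[ (r['pixel'],r['confidence']) for r in tip_of('top','clip_point')[:2]])
"
```

```text
t: 12.67
tool_pos: [0.5781, 0.129, 0.1834]
orientation: [-0.67, -3.069, 0.001]
force: [0.3, -0.1, 0.5]
opening: 0.0929
t 12.67 q [ 0.1333  0.1351  1.5678 -0.0005  1.439  -1.0077] p [0.5781 0.129  0.1834] F [ 0.2536 -0.0765  0.5119] T [-0.074  -0.1529 -0.0426] open 0.0929 yaw 2.7119 tilt [-0.0002 -0.0005]
to go, tool axes [-0.0332 -0.0702  0.0705]
{'clip': (np.float64(28.96639615889121), np.float64(0.029561908045727833)), 'n0.008': np.float64(28.312220293358617), 'n0.01': np.float64(28.86099454818845), 'n0.014': np.float64(29.041335640736428), 'tail': np.float64(29.14385881568396)}
{'clip': (np.float64(30.469162297039126), np.float64(0.031179032656841955)), 'n0.008': np.float64(25.50566105377277), 'n0.01': np.float64(25.702749523974322), 'n0.014': np.float64(26.016125837975668), 'tail': np.float64(29.90763776224967)}
[] []
```

View pics/d5.png

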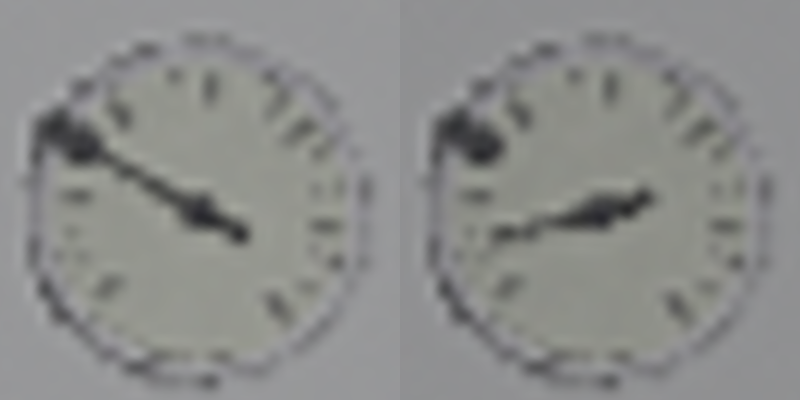

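Run:
```python
from h import *
o=[]
for f in ('pics/scene0.png',None):
    im=cv2.imread(f)[:,:,::-1] if f else read_camera('scene')
    g=rect('scene',im); o.append(cv2.resize(g[60:340,20:300],(400,400),interpolation=cv2.INTER_CUBIC))
cv2.imwrite('pics/d6.png',np.hstack(o))
g=rect('top',cv2.imread('pics/top0.png')[:,:,::-1]); h=rect('top',read_camera('top'))
cv2.imwrite('pics/d7.png',np.hstack([cv2.resize(x[60:340,20:300],(400,400),interpolation=cv2.INTER_CUBIC) for x in(g,h)]))
```

```text
(no output)
```

View pics/d6.png

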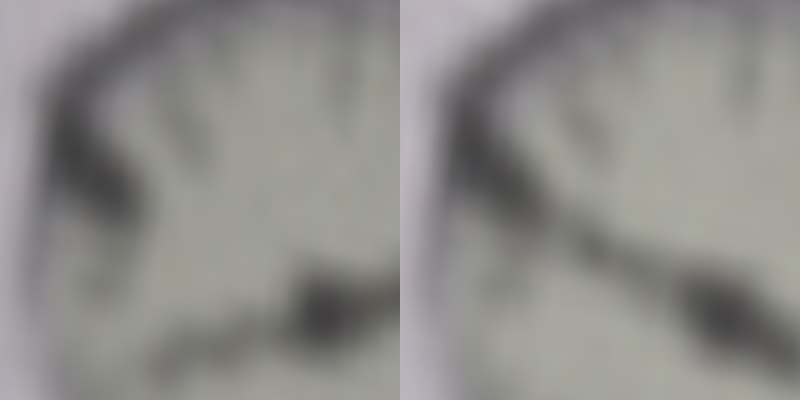

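View pics/d7.png

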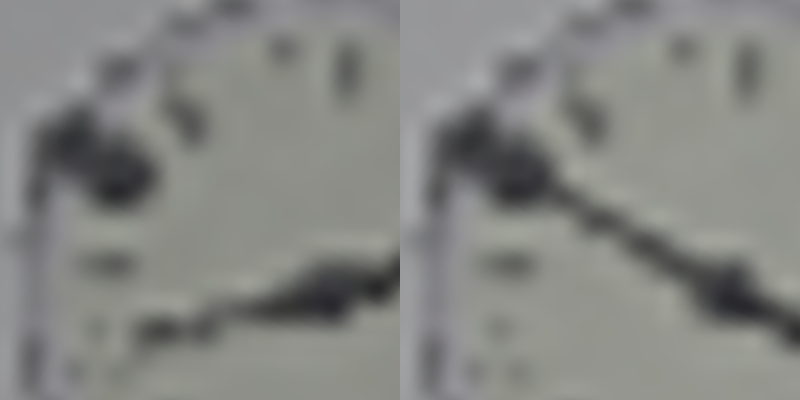

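Both views show the needle running straight into the clip: inner end at (515,172) in the top crop and (530,200) in the scene crop, within about 2°. Now the ring: back over the axis and down to TCP z 0.086.

```bash
python3 -m creep '[[-0.011,-0.024,0,0,0],[-0.011,-0.024,0,0,0],[-0.011,-0.024,0,0,0],[0,0,0,0,0],[0,0,0,0,0],[0,0,0,0,0]]'
python3 -c "
from h import *
st([.578,.0500,.086])"
```

```text
t: 13.47
tool_pos: [0.5781, 0.0501, 0.1836]
orientation: [-0.672, -3.069, -0.001]
force: [-0.1, 0.2, 0.3]
opening: 0.093
t 13.47 q [-0.0023  0.1027  1.6025  0.0004  1.4363 -1.1422] p [0.5781 0.0501 0.1836] F [-0.0948  0.175   0.3277] T [ 0.0534 -0.1455  0.0259] open 0.093 yaw 2.7107 tilt [0.0001 0.0004]
to go, tool axes [ 0.0001 -0.0002  0.0976]
```

```bash
python3 -m creep '[[0,0,0.012,0,0],[0,0,0.012,0,0],[0,0,0.012,0,0],[0,0,0.012,0,0],[0,0,0.012,0,0],[0,0,0.012,0,0],[0,0,0.012,0,0],[0,0,0.008,0,0],[0,0,0.0056,0,0],[0,0,0,0,0],[0,0,0,0,0],[0,0,0,0,0]]' 50
python3 -c "
from h import *
st([.578,.0500,.086])"
python3 -m creep '[[0,0,0,0,60],[0,0,0,0,80],[0,0,0,0,90],[0,0,0,0,100],[0,0,0,0,110],[0,0,0,0,120],[0,0,0,0,255],[0,0,0,0,255],[0,0,0,0,255]]' 30
python3 -c "
from h import *
st([.578,.0500,.086])"
```

```text
t: 14.47
tool_pos: [0.5787, 0.0501, 0.0867]
orientation: [0.67, 3.068, 0.0]
force: [-0.0, -0.2, 0.2]
opening: 0.0931
t 14.47 q [-0.0019  0.1904  1.6901  0.      1.2598 -1.1429] p [0.5787 0.0501 0.0867] F [-0.039  -0.2303  0.1678] T [ 0.0211 -0.1556 -0.0016] open 0.0931 yaw 2.7117 tilt [0.0013 0.    ]
to go, tool axes [ 0.0006 -0.0004  0.0007]
t: 15.22
tool_pos: [0.5781, 0.05, 0.086]
orientation: [0.67, 3.069, -0.0]
force: [-1.1, -1.2, 1.1]
opening: 0.0556
t 15.22 q [-0.0019  0.1909  1.6909 -0.0001  1.2598 -1.1429] p [0.5781 0.05   0.086 ] F [-1.083  -1.2271  1.1163] T [-0.0953 -0.0283 -0.0138] open 0.0556 yaw 2.7118 tilt [-0.     -0.0001]
to go, tool axes [ 0.0001 -0.0001  0.    ]
```

The ring is gripped at 55.6 mm and well centred. I raise the grip to 55 N and turn in steps, reading the torque.

```bash
R(){ python3 -c "
from h import *
st()" | cut -c1-400; }
python3 -m creep '[[0,0,0,0,255],[0,0,0,0,255],[0,0,0,0.05,255],[0,0,0,0.05,255],[0,0,0,0.05,255]]' 55 >/dev/null; R
python3 -m creep '[[0,0,0,0.05,255],[0,0,0,0.05,255]]' >/dev/null; R
python3 -m creep '[[0,0,0,0.05,255],[0,0,0,0.05,255]]' >/dev/null; R
```

```text
t 15.63 q [-0.002   0.1909  1.691  -0.0001  1.2597 -0.9905] p [0.5781 0.05   0.086 ] F [-1.6522 -0.0549  1.875 ] T [-0.1611  0.0427  0.026 ] open 0.055 yaw 2.5594 tilt [-0.     -0.0001]
t 15.8 q [-0.002   0.1909  1.691  -0.0001  1.2597 -0.8905] p [0.5781 0.05   0.086 ] F [ 0.0986 -0.0729  2.2724] T [-0.2044  0.0551 -0.0061] open 0.0555 yaw 2.4593 tilt [ 0.     -0.0001]
t 15.97 q [-0.002   0.1909  1.6909 -0.0001  1.2597 -0.7905] p [0.5782 0.05   0.086 ] F [-1.386  -0.7365  2.2551] T [-0.1792 -0.0328  0.065 ] open 0.0549 yaw 2.3593 tilt [ 0.0001 -0.0001]
```

```bash
cat >> h.py <<'E'
def tq():
    s=read_state(); M=R.from_rotvec(s['orientation']).as_matrix()
    print('t %.2f q6 %.4f Tz %.3f jt6 %.3f open %.4f F %s yaw %.4f'%(s['t'],s['q'][5],s['wrist_torque'][2],s['joint_torque'][5],s['opening'],np.round(s['force'],1),np.arctan2(M[1,0],M[0,0])))
E
r(){ python3 -c "
from h import *
tq()"; }
r
python3 -m creep '[[0,0,0,0.05,255],[0,0,0,0.05,255]]' >/dev/null; r
python3 -m creep '[[0,0,0,0.05,255],[0,0,0,0.05,255]]' >/dev/null; r
python3 -m creep '[[0,0,0,0.05,255],[0,0,0,0.05,255]]' >/dev/null; r
```

```text
t 15.97 q6 -0.7905 Tz 0.065 jt6 -1.221 open 0.0549 F [-1.4 -0.7  2.3] yaw 2.3593
t 16.13 q6 -0.6905 Tz 0.039 jt6 -1.222 open 0.0550 F [-0.4 -0.9  1.8] yaw 2.2594
t 16.30 q6 -0.5905 Tz -0.023 jt6 -1.221 open 0.0550 F [-1.7 -0.   2.3] yaw 2.1593
t 16.47 q6 -0.4907 Tz 0.315 jt6 -0.943 open 0.0550 F [-1.2 -0.4  2. ] yaw 2.0596
```

It nipped between q6 -0.59 and -0.49 rad. Joint 6's torque reads about -1.25 + ring torque and is cleaner than the wrist reading. I continue in steps to about 0.48 N m.

```bash
r(){ python3 -c "
from h import *
tq()"; }
for i in 1; do python3 -m creep '[[0,0,0,0.05,255],[0,0,0,0.05,255]]' >/dev/null; r
python3 -m creep '[[0,0,0,0.05,255],[0,0,0,0.05,255]]' >/dev/null; r
python3 -m creep '[[0,0,0,0.05,255],[0,0,0,0.05,255]]' >/dev/null; r
python3 -m creep '[[0,0,0,0.05,255],[0,0,0,0.05,255]]' >/dev/null; r; done
```

```text
t 16.63 q6 -0.3908 Tz 0.304 jt6 -0.915 open 0.0554 F [-0.2 -1.7  2. ] yaw 1.9598
t 16.80 q6 -0.2908 Tz 0.365 jt6 -0.891 open 0.0553 F [-0.3 -0.4  1.9] yaw 1.8599
t 16.97 q6 -0.1908 Tz 0.416 jt6 -0.855 open 0.0551 F [-1.  -0.6  1.9] yaw 1.7599
t 17.13 q6 -0.0909 Tz 0.483 jt6 -0.818 open 0.0549 F [-0.6 -2.3  1.6] yaw 1.6599
```

```bash
r(){ python3 -c "
from h import *
tq()"; }
python3 -m creep '[[0,0,0,0.05,255],[0,0,0,0.05,255]]' >/dev/null; r
python3 -m creep '[[0,0,0,0.04,255]]' >/dev/null; r
python3 -m creep '[[0,0,0,0,255]]' >/dev/null; r
python3 -m creep '[[0,0,0,0,255]]' >/dev/null; r
python3 -c "
from h import *
dial('e1')"
```

```text
t 17.30 q6 0.0091 Tz 0.474 jt6 -0.780 open 0.0547 F [-0.6 -1.4  1.4] yaw 1.5600
t 17.38 q6 0.0493 Tz 0.452 jt6 -0.291 open 0.0550 F [-0.3 -1.5  2.3] yaw 1.5198
t 17.47 q6 0.0486 Tz 0.486 jt6 1.451 open 0.0549 F [-0.4 -1.3  1. ] yaw 1.5205
t 17.55 q6 0.0455 Tz 0.465 jt6 0.772 open 0.0551 F [ 0.3 -1.2  1.7] yaw 1.5235
```

View pics/e1.png

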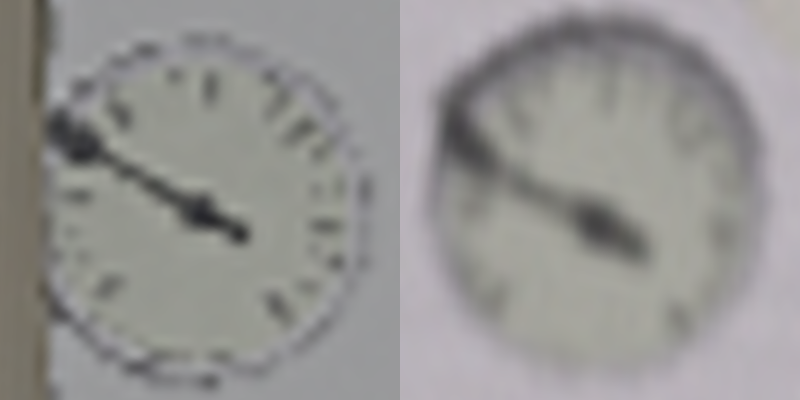

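The ring is at about 0.48 N m, some 0.63 rad past the nip, with the needle still on the clip. I release, lift and step aside.

```bash
python3 -m creep '[[0,0,0,0,200],[0,0,0,0,100],[0,0,0,0,50],[0,0,0,0,0],[0,0,0,0,0],[0,0,0,0,0],[0,0,0,0,0],[0,0,0,0,0],[0,0,0,0,0]]'
python3 -m creep '[[0,0,-0.01,0,0],[0,0,-0.015,0,0],[0,0,-0.02,0,0],[0,0,-0.02,0,0],[0,0,-0.02,0,0],[0,0,-0.02,0,0],[0.03,0,0,0,0],[0.03,0,0,0,0],[0.03,0,0,0,0],[0.03,0,0,0,0],[0,0,0,0,0],[0,0,0,0,0]]'
python3 -c "
from h import *
st()
ims={c:read_camera(c) for c in('top','scene')}
for c in ims: print(ang(ims[c],c))
o=[rect(c,ims[c]) for c in ims]
cv2.imwrite('pics/e2.png',np.hstack([cv2.resize(x,(400,400)) for x in o]))
cv2.imwrite('pics/e3.png',np.hstack([cv2.resize(ims['scene'][140:270,140:400,::-1],(780,390))]))
"
```

```text
t: 18.4
tool_pos: [0.5781, 0.0501, 0.0859]
orientation: [-2.275, -2.166, 0.0]
force: [0.7, 0.2, 0.4]
opening: 0.0924
t: 19.4
tool_pos: [0.5839, 0.1714, 0.1916]
orientation: [2.272, 2.169, 0.001]
force: [-0.4, -0.2, 0.0]
opening: 0.0934
t 19.4 q [ 0.2013  0.1723  1.5116 -0.      1.4572  0.2475] p [0.5839 0.1714 0.1916] F [-0.3928 -0.2077  0.048 ] T [-0.0519 -0.02   -0.011 ] open 0.0934 yaw 1.5246 tilt [0.0005 0.    ]
{'clip': (np.float64(28.992371677899587), np.float64(0.029563009900591998)), 'n0.008': np.float64(28.32733338657714), 'n0.01': np.float64(28.878260865142035), 'n0.014': np.float64(29.05701372510828), 'tail': np.float64(29.09223411928717)}
{'clip': (np.float64(30.505403451000003), np.float64(0.031214260198827982)), 'n0.008': np.float64(26.207921832855064), 'n0.01': np.float64(25.939631438339273), 'n0.014': np.float64(25.9914715616041), 'tail': np.float64(30.254235885552863)}
```

View pics/e2.png

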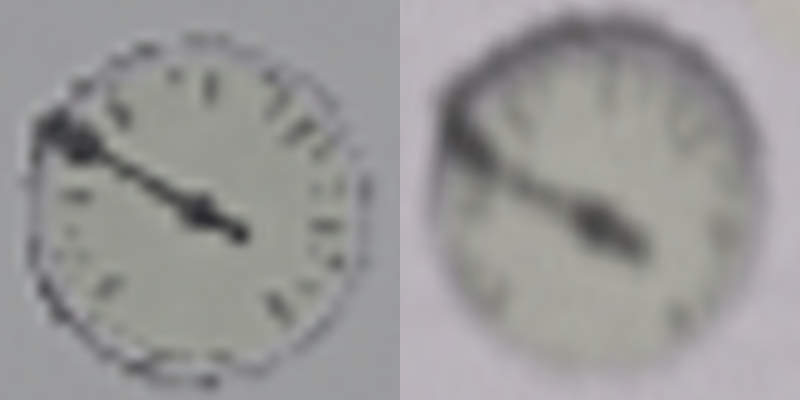

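View pics/e3.png

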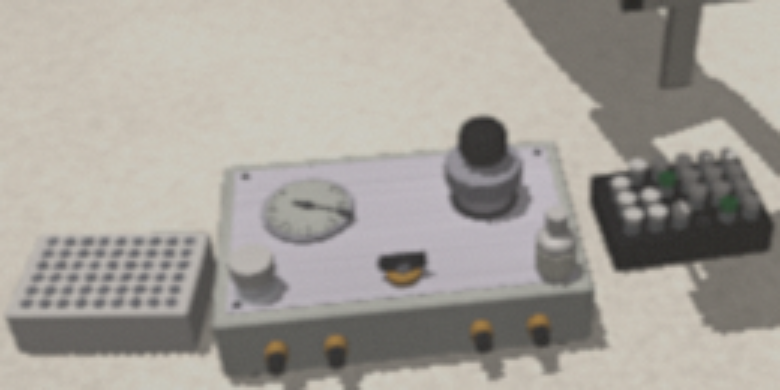

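The needle points into the clip at (85,145) and nothing else has been disturbed. The arm is clear, so I hand in.

```bash
python3 -c "
from plant import *
print(close_job())"
```

```text
the job is handed in; nothing more can be done
None
```

The needle is on the set clip and the lock ring is finger-tight. The job is handed in at about 19.5 s on the robot's clock; no verdict was reported.

- **Knob:** I turned it clockwise about 1.25 rad, checked the needle with the arm out of the way, and only then moved to the ring.
- **Ring:** It ran free for about 0.6 rad, then nipped. I turned it about 0.63 rad further, to about 0.48 N m (wrist torque read 0.45–0.49, and the joint-6 torque agreed), then let go.
- **Needle after release:** The top camera put needle and clip at about 29° each. The scene camera read the needle 2–4° short by my angle measurement. I put that down to the clip's height and the dark rim in that oblique view, because the rectified scene picture shows the needle running into the clip.
- **Failed check:** The point-finding network found neither the needle tip nor the clip point usefully, so these angles come from my own processing of the images.
- **Surroundings:** The bottle, jar, purge valve, rack and plate look unmoved, and the arm ended clear of everything. The highest force I read was about 6 N.

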